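# Dispense the red ball knob from the carousel

### The arm

A 6-joint arm with a two-finger parallel gripper is mounted at the origin on a cart in front of the work surface, level with it; the furniture and walls round the work are solid. World frame = base frame: x ahead of the robot, y to its left, z up, the work surface at z = 0. Lengths are in mm, angles in rad, forces in N, time in s.
With the tool pointing down it reaches from about 300 to 775 mm from the base axis. Payload 14.6 kg.
Tool frame: the origin (TCP) lies between the finger pads; the fingertips stand 25 mm ahead of it and the grasp point (between the pads) lies 6 mm ahead of it; z points along the fingers, y is the line along which they close (so a half turn about z gives the same grasp; the last joint's range is limited). The gripper opens to 94 mm and grips with 3 to 60 N. Pads are 16 mm wide; open, the fingers measure 119 mm over their backs; the gripper's body (75 mm by 177 mm) begins 78 mm behind the grasp point.
Start: joints at [1.084, 0.3, 1.521, -0, 1.321, -0.067], TCP at [224.164, 502.235, 201.746] pointing down, gripper open.
Joint ranges: [-3.03, 3.03], [-0.79, 2.21], [0.23, 2.52], [-1.04, 4.18], [0, 3.07], [-2.55, 2.55]. Speed limits (rad/s): [2.22, 2.22, 2.57, 3.14, 3.14, 3.14].

### API

Orientations are given as [roll, pitch, yaw] about the fixed x, y, z axes, in that order (R = Rz(yaw) Ry(pitch) Rx(roll)).
In Python, from cell import manip gives the robot as it stands. The module is installed in compiled form; this text tells all that it offers.
- The arm moves only by the tool step_arm, never from a script. Its argument "series" is one flat list of numbers, 5 for each row, row after row: the shift along the world's x, y, z in mm, then the turn about the world's z in rad, then the closure, from 0 (fully open) to 1 (shut). In form: [dx, dy, dz, spin, jaw, dx, dy, dz, spin, jaw, ...]. A call has 1 to 20 rows; each row shifts and turns the commanded pose from where the row before left it; what a row does not reach is not made up. A row lasts 1/8 s, in which the tool goes at most 62.5 mm and 10.7 degrees, less where a joint would pass 70% of its speed; a pose out of reach is approached as far as the arm can. A call is refused whole if a number of a shift passes 62.5 or a number of a turn 0.188, either way. A call with a gripper value outside its range is refused whole. The fingers move at their own pace and stop on an object; "squeeze" is the grip in N (left out, the last holds). Time passes only in rows, so rows that do not move let the fingers close. It gives the time, the measured TCP pose, the force, the opening and the grip force at its end, in the units of the state.
- manip.read_state(): the state, without advancing time (a new reading comes with each control period).
- manip.camera(name): name is "scene" or "side" or "wrist"; returns (picture, depth): 480x640x3 uint8, blue, green, red; 480x640 float32, mm along the optical axis (not along the pixel's ray), 0 where there is no reading.
- manip.camera_info(name): a dict with "fovy" (degrees; the focal length in pixels is half the picture's height over the tangent of half this angle, whatever the lens; pixels are square), "cx", "cy" (the principal point, pixels), "k1" (the pictures are not rectified: a ray, as slopes to the right and down, at radius r is drawn at 1 + k1 r^2 times it, then the intrinsics apply), "eye" and "orientation" of the camera in the world. Camera axes: x right, y down, z forward; pixel columns grow to the right and rows downward; lengths in mm; the calibration is good to about 2 mm. A picture is of the moment at which its call begins: read the wrist's pose just before it. camera_info takes no time and is no camera call; for the wrist camera it gives the pose at the moment of the call.
- manip.sign_off(): hands the job in; it is judged then, once.
The state is a dict: "clock": time; "joints": joint angles; "qd": joint speeds; "effort": joint torques, N m; "eef_pos": TCP position; "eef_rot": TCP orientation; "wrist_force": force on the tool from outside, world axes, zero at the start; "moment": the same for the moment, N m; "finger_gap": finger opening in mm; "finger_force": force on a finger pad.
Only numpy, scipy, OpenCV 4.12 (cv2) and the standard library are available. Lean on these libraries where they do the work, as an engineer would, in place of code of your own. Each camera call takes 0.05 s, during which the arm holds its last target. There are 200 camera calls.

### The job

Turn the knob carousel by its black peg until the compartment holding the red ball knob faces the spout, then tip the carousel forward by its rear handle so that the red knob rolls out through the spout into the steel tray. Lower the carousel gently back to level, without letting it drop, and let go. Do not touch the ball knobs, keep the other knobs in the carousel, and leave the things standing around it alone.

Things in the scene. Friction and masses are not known exactly. Their poses are not given: they have to be found in the camera images.
- carousel: Carousel stand fixed to the bench: dark steel plate 250 x 170 x 12 mm carrying a tipping green cradle and, in it, a white drum. Origin on the bench under the drum's axis; z up, the spout points along -x, the rear handle is on the +x side. The cradle is a round pan, 100 mm radius, rim 142 mm above the bench, open only at its chute-shaped spout (82 mm wide inside, tip at x = -172 mm).
- tip_axis (a point): Middle of the cradle's tipping axis, which runs along the carousel's y; at carousel x = -90 mm, z = 78 mm.
- drum_hub (a point): Top of the drum's hub, on the drum's axis, 147 mm above the bench when level. White drum, 94 mm radius, square hub 48 mm wide, a flat side to each compartment; four equal 90 degree compartments, open above and outside, between 5 mm walls with tops 146 mm above the bench. Floors fall 6 degrees to the hub, so a knob rolls out at the spout only when the cradle is tipped well past 6 degrees (0.35 rad is plenty).
- cradle (a joint): Tipping angle of the cradle in rad: 0 level on its rests, growing as the rear handle goes up and the spout goes down, stop at 0.5. It falls back under its own weight (about 5 to 7 N to lift at the handle).
- tip_handle (a point): Middle of the rear handle's grip: a level black rubber bar, 18 mm diameter, 84 mm long along the carousel's y between two steel posts 100 mm apart. When level it is at carousel x = 155 mm, z = 230 mm; it moves on a circle about the tipping axis. Room under the bar: more than 80 mm.
- spout_lip (a point): Outer end of the spout's floor, 102 mm above the bench when level; it sinks as the cradle tips.
- drum (a joint): Angle of the drum in rad about its axis, growing counter-clockwise from above; stops at +-9; stays where left (light friction, about 1 N at the peg). At 0 and every quarter turn a compartment is centred on the spout. At 0 the peg lies at 45 degrees from the carousel's +x towards +y.
- drum_peg (a point): Point on the axis of the drum's upright black round peg, 18 mm diameter, a crank knob that spins freely on its pin, 62 mm from the drum axis, standing on a wall of the drum. This point is 196 mm above the bench when level; the peg is free from 148 mm up to its top at 212 mm.
- knob_red: Red plastic ball knob for a machine lever, a 44 mm ball with a small brass insert, about 60 g; origin at the ball's centre. It rolls freely, and with the carousel level it lies against the drum's hub in its compartment, centre about 46 mm from the drum axis.
- knob_yellow: Yellow plastic ball knob for a machine lever, a 44 mm ball with a small brass insert, about 60 g; origin at the ball's centre. It rolls freely, and with the carousel level it lies against the drum's hub in its compartment, centre about 46 mm from the drum axis.
- knob_black: Black plastic ball knob for a machine lever, a 44 mm ball with a small brass insert, about 60 g; origin at the ball's centre. It rolls freely, and with the carousel level it lies against the drum's hub in its compartment, centre about 46 mm from the drum axis.
- knob_blue: Blue plastic ball knob for a machine lever, a 44 mm ball with a small brass insert, about 60 g; origin at the ball's centre. It rolls freely, and with the carousel level it lies against the drum's hub in its compartment, centre about 46 mm from the drum axis.
- tray: Open steel tray with a black rubber floor, 160 x 140 x 42 mm (x, y, z), 4 mm walls, inner floor 13 mm up, under and before the spout; already in the right place; origin at the centre of its underside.
- tub_red: White tub with red lid, 72 mm across, 67 mm tall; origin at the centre of its underside. Bystander.
- bolt_jar: Brown jar with grey lid, 63 mm across, 79 mm tall; origin at the centre of its underside. Bystander.
- tape_wide: Roll of wide brown tape lying flat, 92 mm across, 48 mm tall; origin at the centre of its underside. Bystander.
- cork_block: Cork sanding block 63 x 115 x 34 mm; origin at the centre of its underside. Bystander.

How it is judged (in metres and radians):
On the way, in this order (a step that is already met when the one before it is completed fails the run):
1. the red knob's compartment is turned to the spout while the carousel is level (knob within 30 mm of the spout's centre line, on the spout side) (x of knob_red in the frame of carousel between -0.08 and -0.03 m and y of knob_red in the frame of carousel between -0.03 and 0.03 m and value of joint cradle below 0.05 rad), for 0.2 s.
2. the carousel is tipped forward by more than 0.1 rad (value of joint cradle above 0.1 rad), for 0.1 s.
3. the red knob is in the tray (x of knob_red in the frame of tray between -0.08 and 0.08 m and y of knob_red in the frame of tray between -0.07 and 0.07 m and z of knob_red in the frame of tray below 0.045 m), for 0.1 s.
At the end, for the whole second after the job is handed in: the red knob lies inside the tray, slower than 0.1 m/s; the carousel is back level (within 0.03 rad); the three other knobs are in the drum (within 100 mm of its axis) (all of step 3 and linear speed of knob_red below 0.1 m/s and value of joint cradle below 0.03 rad and horizontal distance between each of knob_yellow, knob_black, knob_blue and carousel below 0.1 m); the robot touches nothing.
It fails at once if another knob leaves the carousel (horizontal distance between any of knob_yellow, knob_black, knob_blue and carousel above 0.13 m).
It fails at once if the robot touches a ball knob (over 1 N) (contact force between any of knob_yellow, knob_black, knob_blue, knob_red and the fingers above 1 N or contact force between any of knob_yellow, knob_black, knob_blue, knob_red and the arm above 1 N).
It fails at once if the carousel is dropped back instead of lowered (falls faster than 2.5 rad/s) (velocity of joint cradle below -2.5 rad/s).
It fails at once if a bystander is moved by more than 30 mm (distance of any of tub_red, bolt_jar, tape_wide, cork_block from where it was at the start of the episode above 0.03 m).
It also fails if it takes over 61 s, if anything falls off the work surface, if the arm or the gripper's body presses on something with over 40 N, if the wrist force passes 120 N, or if a joint passes its speed limit or range.

## Working session

There is one attempt and no reset: what is moved stays moved. The work goes in short steps, Python scripts to look and compute and a tool call to move; the robot and the scene stay as the last step left them, time stands still between calls to the robot, and variables do not carry over. Pictures are saved under pics/ and viewed, at most 10 in all, crops included, and the job is handed in when it is done.

Besides the shell and the picture viewer there is one more tool, called after "Call:" in YAML: its name, and indented under it one key for each argument. step_arm: Moves the arm, as the interface text tells. Its arguments: {"type":"object","properties":{"series":{"type":"array"},"squeeze":{"type":"number"}},"required":["series"]}

```bash
mkdir -p pics; cat > h.py <<'E'
import numpy as np, cv2
from cell import manip
from scipy.spatial.transform import Rotation as R
def K(n):
    i=manip.camera_info(n); f=240/np.tan(np.radians(i["fovy"])/2)
    o=np.array(i["orientation"],float)
    M=R.from_euler('xyz',o).as_matrix() if o.size==3 else o.reshape(3,3)
    return i,f,M,np.array(i["eye"],float)
def rays(n,uv):
    i,f,M,e=K(n); d=(np.atleast_2d(uv).astype(float)-[i["cx"],i["cy"]])/f
    s=d.copy()
    for _ in range(20): s=d/(1+i["k1"]*(s**2).sum(1,keepdims=True))
    return e,np.c_[s,np.ones(len(s))],M
def onz(n,uv,z):
    e,s,M=rays(n,uv); w=s@M.T; return e+w*((z-e[2])/w[:,2])[:,None]
def cloud(n,dep):
    v,u=np.mgrid[0:480,0:640]; e,s,M=rays(n,np.c_[u.ravel(),v.ravel()])
    return ((s*dep.reshape(-1,1))@M.T+e).reshape(480,640,3)
E
python3 - <<'E'
from h import *
print(manip.read_state())
for n in("scene","side"):
    print(manip.camera_info(n)); p,d=manip.camera(n); cv2.imwrite(f"pics/{n}0.png",p); np.save(n+"d.npy",d)
E
```

```text
{'clock': 0.0, 'joints': array([ 1.08441248e+00,  3.00466396e-01,  1.52160457e+00, -4.48579897e-06,
        1.32066481e+00, -6.66386042e-02]), 'qd': array([-2.46654153e-03,  3.92202969e-04,  1.44108482e-03, -5.13414607e-04,
        1.86248909e-03, -7.65644393e-05]), 'effort': array([-3.63433232e-03, -5.31800151e+01, -3.52734053e+01,  7.06392643e-02,
        2.44160666e-02, -6.64644745e-05]), 'eef_pos': array([224.03801737, 502.00845609, 201.17896812]), 'eef_rot': array([-3.14045178e+00, -7.17842415e-05,  2.72184849e+00]), 'wrist_force': array([ 0.14592441, -0.29482899,  0.50939418]), 'moment': array([ 0.01437528,  0.02965675, -0.02358284]), 'finger_force': 0.0, 'finger_gap': 94.18350327344251}
{'fovy': 51.12868011436712, 'cx': 314.38790279522317, 'cy': 239.40756993817354, 'k1': -0.07924424055037806, 'eye': array([ 969.15993048, -664.57992058, 1285.93928043]), 'orientation': array([-2.53194568,  0.01806391,  0.51903565])}
{'fovy': 49.02763472637828, 'cx': 320.30453167141735, 'cy': 235.2082742444872, 'k1': 0.02173794161341636, 'eye': array([1340.64184099,  953.66567601, 1357.09479017]), 'orientation': array([-2.34261684,  0.01307226,  2.46785276])}
```

View pics/scene0.png

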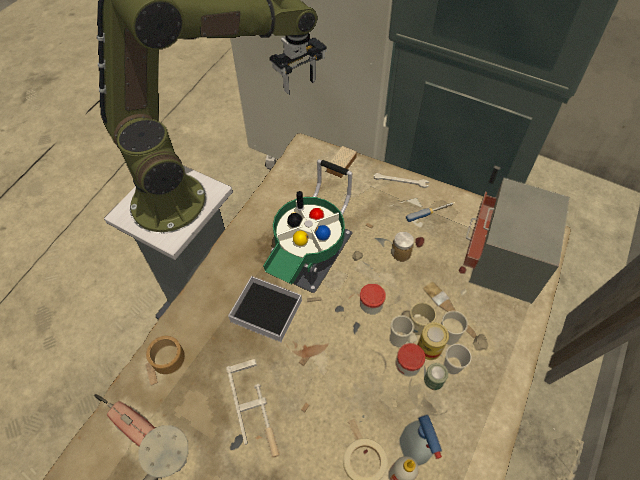

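View pics/side0.png

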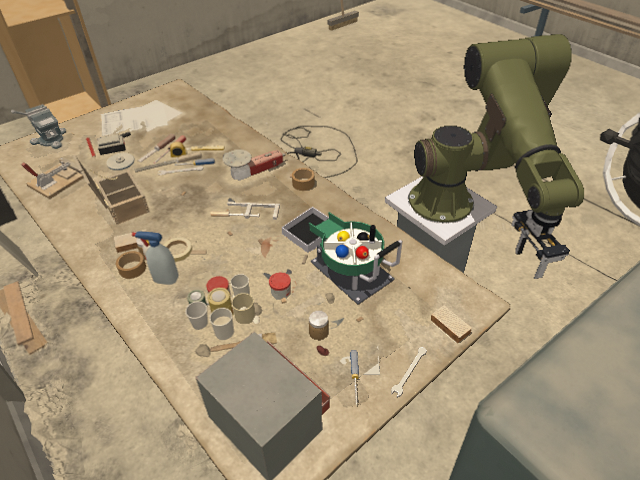

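The drum is at about (308,230) in the scene view. Yellow (300,239) is at the spout and red (316,214) is on the handle side. The peg is at (299,198) and the handle bar at (333,167).

```bash
cat >> h.py <<'E'
def tri(uvs):
    A=np.zeros((3,3));b=np.zeros(3);L=[]
    for n,uv in uvs.items():
        e,s,M=rays(n,[uv]); w=(s@M.T)[0]; w/=np.linalg.norm(w); P=np.eye(3)-np.outer(w,w); A+=P;b+=P@e; L.append((P,e))
    x=np.linalg.solve(A,b); return x,[np.linalg.norm(P@(x-e)) for P,e in L]
HS={'red':((0,150,110),(6,255,255)),'yellow':((22,150,120),(32,255,255)),'blue':((100,120,60),(125,255,255))}
def blob(p,c,box):
    h=cv2.cvtColor(p,cv2.COLOR_BGR2HSV); m=cv2.inRange(h,*map(np.array,HS[c])); 
    x0,y0,x1,y1=box; k=np.zeros_like(m); k[y0:y1,x0:x1]=m[y0:y1,x0:x1]
    n,l,s,ce=cv2.connectedComponentsWithStats(k); i=1+np.argmax(s[1:,4]); x,y,w,hh,a=s[i]
    return (x+w/2-.5,y+hh/2-.5),(w,hh,a)
BOX={'scene':(265,190,350,260),'side':(310,215,400,275)}
E
python3 - <<'E'
from h import *
P={n:cv2.imread(f"pics/{n}0.png") for n in("scene","side")}
for c in HS:
    r={n:blob(P[n],c,BOX[n]) for n in P}; x,e=tri({n:r[n][0] for n in r}); print(c,r,x.round(1),np.round(e,1))
for n in P:
    C=cloud(n,np.load(n+"d.npy")); h=cv2.cvtColor(P[n],cv2.COLOR_BGR2HSV)
    x0,y0,x1,y1=dict(scene=(255,150,365,300),side=(295,200,410,300))[n]
    sub=np.zeros((480,640),bool); sub[y0:y1,x0:x1]=1
    m=sub&(P[n].max(2)<70)&(C[...,2]>205); q=C[m]; print(n,'handle dark',m.sum(),q.mean(0).round(1),q.min(0).round(),q.max(0).round())
    m=sub&(P[n].max(2)<70)&(C[...,2]>160)&(C[...,2]<214)
    lab,l,s,ce=cv2.connectedComponentsWithStats(m.astype(np.uint8))
    for i in range(1,lab):
        if s[i,4]>8: q=C[l==i]; print(' dark',s[i],q.mean(0).round(1),q.min(0).round(),q.max(0).round())
    m=sub&(h[...,0]>65)&(h[...,0]<90)&(h[...,1]>100)&(C[...,2]>130)&(C[...,2]<150); q=C[m]
    print(' rim',m.sum(),cv2.minEnclosingCircle(q[:,:2].astype(np.float32)))
    for i,j in ((n,None),):
        a=[cv2.resize(P[n][y0:y1,x0:x1],None,fx=5 if n=='scene' else 5,fy=5 if n=='scene' else 5,interpolation=cv2.INTER_CUBIC)]
        cv2.imwrite(f"pics/{n}crop.png",a[0][:600])
a=cv2.imread("pics/scenecrop.png")[:500,:400]; b=cv2.imread("pics/sidecrop.png")[:500,:575]
a=cv2.resize(cv2.imread("pics/scenecrop.png"),(400,545)); b=cv2.resize(cv2.imread("pics/sidecrop.png"),(400,348))
o=np.zeros((600,800,3),np.uint8); o[:545,:400]=a; o[:348,400:]=b; cv2.imwrite("pics/crops.png",o)
E
```

```text
red {'scene': ((np.float64(316.0), np.float64(213.5)), (np.int32(15), np.int32(12), np.int32(127))), 'side': ((np.float64(361.5), np.float64(252.0)), (np.int32(12), np.int32(13), np.int32(111)))} [512.1 105.4 133.2] [1.8 1.8]
yellow {'scene': ((np.float64(300.0), np.float64(237.5)), (np.int32(15), np.int32(16), np.int32(172))), 'side': ((np.float64(342.5), np.float64(235.5)), (np.int32(12), np.int32(10), np.int32(80)))} [513.2   9.7 134.4] [0.2 0.2]
blue {'scene': ((np.float64(322.5), np.float64(232.0)), (np.int32(14), np.int32(15), np.int32(165))), 'side': ((np.float64(341.5), np.float64(250.5)), (np.int32(12), np.int32(12), np.int32(120)))} [558.6  58.6 131.6] [0.1 0.1]
scene handle dark 207 [537.  133.2 303.2] [ 458. -665.  205.] [ 969.  219. 1286.]
 dark [297 191   6  17  87] [466.7  90.  190.8] [458.  84. 160.] [473. 102. 214.]
 rim 493 ((517.2681274414062, 17.854450225830078), 142.60018920898438)
side handle dark 153 [566.8 255.8 313.4] [459.  92. 205.] [1341.  954. 1357.]
 dark [370 225   6  16  73] [467.9 101.6 190.3] [454.  92. 160.] [475. 109. 213.]
 rim 307 ((519.8058471679688, 26.067209243774414), 137.5140838623047)
```

View pics/crops.png

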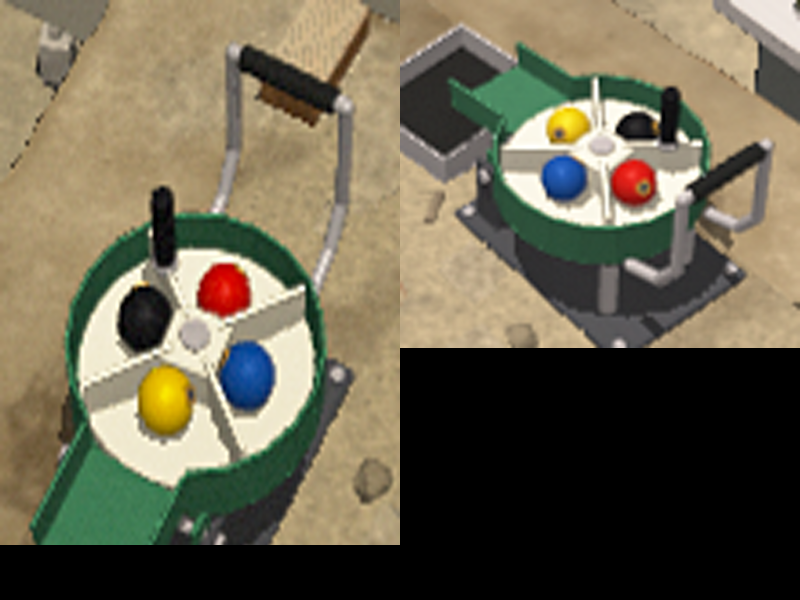

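The crops show red in the rear compartment, with the peg on the wall between red and black. Next I need the carousel's yaw from the handle, and the peg top.

```bash
python3 - <<'E'
from h import *
for n in("scene","side"):
    p=cv2.imread(f"pics/{n}0.png"); d=np.load(n+"d.npy"); C=cloud(n,d)
    x0,y0,x1,y1=dict(scene=(315,155,355,180),side=(375,238,402,262))[n]
    sub=np.zeros((480,640),bool); sub[y0:y1,x0:x1]=1
    m=sub&(p.max(2)<75)&(d>0)&(abs(C[...,2]-230)<25); 
    v,u=np.nonzero(m); (cc,sz,an)=cv2.minAreaRect(np.c_[u,v].astype(np.float32)); bp=cv2.boxPoints((cc,sz,an))
    ln=sorted([(np.linalg.norm(bp[i]-bp[(i+1)%4]),tuple((bp[i]+bp[(i+1)%4])/2)) for i in range(4)])[:2]
    E=onz(n,[ln[0][1],ln[1][1]],230); print(n,'bar',m.sum(),cc,sz,E.round(1),'mid',E.mean(0).round(1),'dir',np.degrees(np.arctan2(*(E[1]-E[0])[1::-1])).round(1),np.linalg.norm(E[1]-E[0]).round(1))
    q=C[m]; print(' cloud',q.mean(0).round(1))
    h=cv2.cvtColor(p,cv2.COLOR_BGR2HSV)
    m=(h[...,0]>65)&(h[...,0]<90)&(h[...,1]>90)&(C[...,2]>135)&(C[...,2]<150)&(np.hypot(C[...,0]-513,C[...,1]-57)<130)
    q=C[m]; a=np.degrees(np.arctan2(q[:,1]-57.5,q[:,0]-512.5)); r=np.hypot(q[:,0]-512.5,q[:,1]-57.5)
    k=(r>80)&(r<112); Hh=np.histogram(a[k],36,(-180,180))[0]; print(Hh)
    A=np.c_[2*q[k,:2],np.ones(k.sum())]; s=np.linalg.lstsq(A,(q[k,:2]**2).sum(1),rcond=None)[0]; print('rim c',s[:2].round(1),np.sqrt(s[2]+s[:2]@s[:2]).round(1))
    t=C[(p.max(2)<90)&(abs(C[...,2]-13)<5)&(np.hypot(C[...,0]-513,C[...,1]+130)<110)]
    if len(t): print(' tray',len(t),cv2.minAreaRect(t[:,:2].astype(np.float32)))
# peg: top in both
uv={}
for n in("scene","side"):
    p=cv2.imread(f"pics/{n}0.png"); x0,y0,w,hh=dict(scene=(297,191,6,17),side=(370,225,6,16))[n]
    s=p[y0-3:y0+hh+8,x0-3:x0+w+3].max(2)<75; v,u=np.nonzero(s); v+=y0-3;u+=x0-3
    tp=(u[v<=v.min()+1].mean(), v.min()); md=(u[(v>y0+4)&(v<y0+12)].mean(),y0+7)
    print(n,tp,md,onz(n,[tp],212).round(1)); uv[n]=tp
print(tri(uv))
E
```

```text
scene bar 165 (333.66217041015625, 167.05975341796875) (27.952747344970703, 6.07453727722168) [[467.7 210.6 230. ]
 [551.2 213.7 230. ]] mid [509.5 212.1 230. ] dir 2.1 83.6
 cloud [512.4 207.9 235.5]
[ 9  9  6  5  6  9  9  0  0  0  0 11 13 15 13 12 14  7 12  7  6  3  7  8
  9  7  6 10 14 10 15  0  7 10 12 10]
rim c [514.3  54.9] 100.4
 tray 1902 ((507.44085693359375, -129.45065307617188), (217.29710388183594, 162.85960388183594), 82.18196105957031)
side bar 125 (388.1538391113281, 249.23074340820312) (5.547001838684082, 24.96150779724121) [[553.9 215.7 230. ]
 [466.1 213.2 230. ]] mid [510.  214.5 230. ] dir -178.3 87.9
 cloud [513.4 218.5 236.2]
[ 1  5  8  7  8  5 10  0  0  0  0  8  5  4  4  4  4  5  9  8 12  7 10 13
 12  9  8  0  0  0  2  4  5  5  5  3]
rim c [514.5  60. ] 100.8
 tray 358 ((545.039794921875, -161.49676513671875), (217.66177368164062, 112.85431671142578), 45.5096435546875)
scene (np.float64(299.14285714285717), np.int64(191)) (np.float64(300.21666666666664), 198) [[460.7 100.2 212. ]]
side (np.float64(371.5), np.int64(225)) (np.float64(372.0444444444444), 232) [[463.4  91.6 212. ]]
(array([465.29532024,  95.28391297, 217.47785813]), [np.float64(1.8730271468332438), np.float64(1.8730271468333353)])
```

The carousel is near (513,57.5), with its +x along world +y (yaw about 91.5°), so the drum angle is about 0 and the peg is near (468,99). Red needs a half turn. I'll move to a hover above the peg and check with the wrist camera.

Call:
step_arm:
  series: [0, 0, 40, 0, 0, 0, 0, 60, 0, 0, 15, -25, 20, 0.05, 0, 24, -40, 0, 0.05, 0, 24, -40, 0, 0.05, 0, 24, -40, 0, 0.05, 0, 24, -40, 0, 0.05, 0, 24, -40, 0, 0.05, 0, 24, -40, 0, 0.05, 0, 24, -40, 0, 0.05, 0, 24, -40, 0, 0.05, 0, 24, -40, 0, 0, 0, 13, -17, 0, 0, 0, 0, 0, 0, 0, 0, 0, 0, 0, 0, 0]
  squeeze: 12

```text
clock: 1.98
eef_pos: [467.8, 100.8, 321.6]
eef_rot: [3.141, -0.0, -3.111]
wrist_force: [0.4, -0.5, 0.3]
finger_gap: 93.8
finger_force: 0.0
```

```bash
python3 - <<'E'
from h import *
s=manip.read_state(); print(s['clock'],s['eef_pos'].round(1),s['eef_rot'].round(3),s['joints'].round(2))
i=manip.camera_info("wrist"); print(i); p,d=manip.camera("wrist"); cv2.imwrite("pics/w1.png",p)
C=cloud("wrist",d)
m=(p.max(2)<75)&(C[...,2]>205)&(C[...,2]<222)&(np.hypot(C[...,0]-468,C[...,1]-99)<40); q=C[m]
print('peg top',m.sum(),q.mean(0).round(1),q.min(0).round(1),q.max(0).round(1))
h=cv2.cvtColor(p,cv2.COLOR_BGR2HSV)
for c in HS:
    k=(cv2.inRange(h,*map(np.array,HS[c]))>0)&(C[...,2]>100)&(C[...,2]<170)&(np.hypot(C[...,0]-513,C[...,1]-58)<95)
    if k.sum()>30:
        v,u=np.nonzero(k); print(c,k.sum(),onz("wrist",[((u.min()+u.max())/2,(v.min()+v.max())/2)],133).round(1),C[k].max(0).round(1))
E
```

```text
1.975 [467.8 100.8 321.6] [ 3.141 -0.    -3.111] [ 0.14  0.07  1.52  0.    1.55 -1.47]
{'fovy': 69.36614810070499, 'cx': 322.43395038007117, 'cy': 237.12427479152694, 'k1': -0.057979330691711135, 'eye': array([387.6957795 ,  97.72531965, 504.95241374]), 'orientation': array([2.85547698e+00, 1.31407304e-03, 1.60218270e+00])}
peg top 304 [465.8  95.6 211.8] [458.3  87.3 205.4] [474.1 104.1 214.1]
red 1002 [[517.  103.8 133. ]] [533.8 124.3 154.8]
yellow 1055 [[515.8  11.8 133. ]] [535.1  32.9 154.5]
blue 847 [[564.5  58.4 133. ]] [580.3  79.3 154.3]
```

View pics/w1.png

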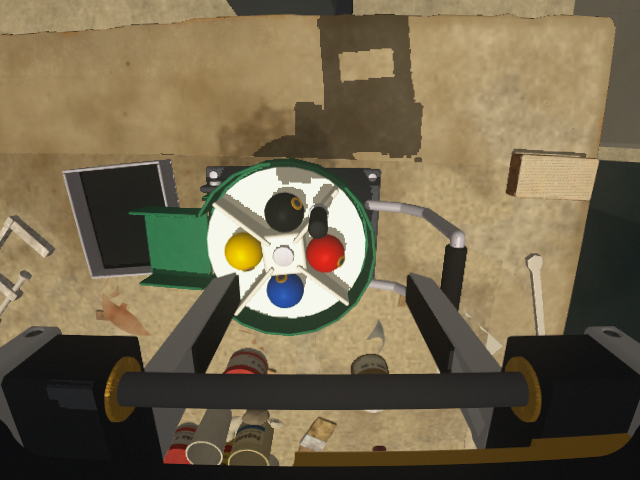

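The wrist view shows the hub at (283,256), the peg top near (318,212), and wall ends at about (215,192), (347,303), (333,186) and (232,300).

```bash
python3 - <<'E'
from h import *
H=onz("wrist",[(283,256)],147)[0]; print(H)
for uv in [(218,195),(347,303),(333,187),(235,300)]:
    W=onz("wrist",[uv],146)[0]; d=W-H; print(W.round(1),np.hypot(*d[:2]).round(1),np.degrees(np.arctan2(d[1],d[0])).round(1))
p=cv2.imread("pics/w1.png"); cv2.imwrite("pics/w1c.png",cv2.resize(p[150:345,195:470],None,fx=2.9,fy=2.9,interpolation=cv2.INTER_CUBIC))
E
```

```text
[515.93013912  58.27496703 147.        ]
[450.8 -10.2 146. ] 94.5 -133.6
[571.  131.4 146. ] 91.6 53.0
[438.8 110.  146. ] 92.8 146.2
[571.7   2.9 146. ] 78.6 -44.8
```

View pics/w1c.png

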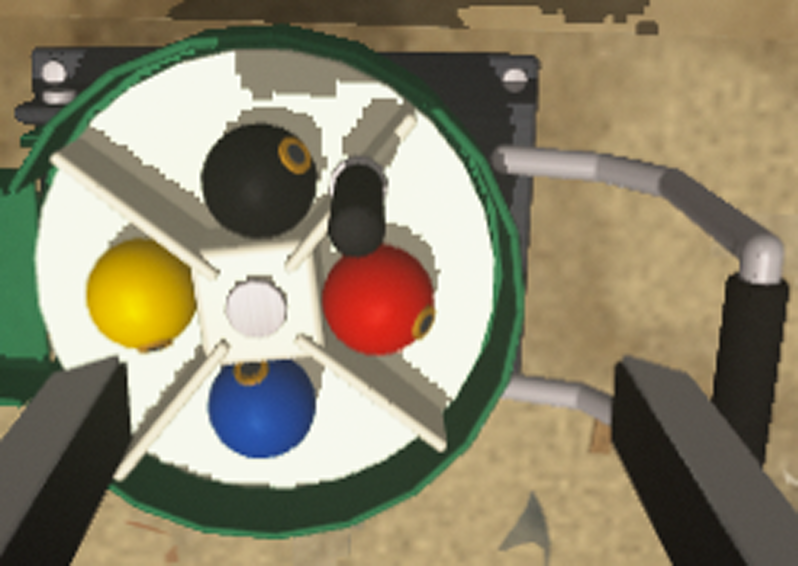

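Walls are at about 142.5, 53, -37.5 and -127°, so the drum is at about +6°. The axis is at about (514.5,58) and the peg at (466,96). I'll descend and grip.

Call:
step_arm:
  series: [-2, -5, -40, 0, 0, 0, 0, -40, 0, 0, 0, 0, -30, 0, 0, 0, 0, -12, 0, 0, 0, 0, 0, 0, 0.5, 0, 0, 0, 0, 0.9, 0, 0, 0, 0, 0.9, 0, 0, 0, 0, 0.9, 0, 0, 0, 0, 0.9, 0, 0, 0, 0, 0.9]
  squeeze: 12

```text
clock: 3.28
eef_pos: [466.2, 95.2, 199.8]
eef_rot: [3.142, 0.0, -3.111]
wrist_force: [-0.1, 0.0, -0.1]
finger_gap: 37.5
finger_force: 0.0
```

Call:
step_arm:
  series: [0, 0, 0, 0, 0.9, 0, 0, 0, 0, 0.9, 0, 0, 0, 0, 0.9, 0, 0, 0, 0, 0.9]

```text
clock: 3.78
eef_pos: [466.1, 95.3, 199.7]
eef_rot: [3.142, -0.0, -3.111]
wrist_force: [-1.2, 0.4, 0.2]
finger_gap: 17.5
finger_force: 12.0
```

```bash
python3 - <<'E'
import numpy as np
from h import manip
s=manip.read_state();print(s['clock'],s['eef_pos'],s['wrist_force'],s['finger_gap'],s['finger_force'])
c=np.array([514.5,58.]);a=np.radians(142-np.arange(0,-175,-9.7)*-1) if 0 else np.radians(np.linspace(142,316.5,19))
P=c+62*np.c_[np.cos(a),np.sin(a)]; print(np.diff(P,axis=0).round(0).astype(int).tolist(), np.diff(P,axis=0).round(0).sum(0),P[-1]-P[0])
E
```

```text
3.775 [466.1145801   95.27896042 199.71968508] [-1.20952569  0.37290192  0.21145376] 17.504923608283985 12.000123113393784
[[-6, -9], [-4, -10], [-2, -10], [-1, -10], [1, -10], [3, -10], [4, -9], [6, -9], [7, -7], [8, -6], [9, -5], [10, -3], [10, -1], [10, 1], [10, 2], [10, 4], [9, 6], [8, 7]] [ 92. -79.] [ 93.82987773 -80.84899516]
```

Call:
step_arm:
  series: [-6, -9, 0, 0, 0.9, -4, -10, 0, 0, 0.9, -2, -10, 0, 0, 0.9, -1, -10, 0, 0, 0.9, 1, -10, 0, 0, 0.9, 3, -10, 0, 0, 0.9, 4, -9, 0, 0, 0.9, 6, -9, 0, 0, 0.9, 7, -8, 0, 0, 0.9, 0, 0, 0, 0, 0.9]

```text
clock: 5.03
eef_pos: [475.2, 10.3, 200.1]
eef_rot: [3.14, 0.003, -3.112]
wrist_force: [8.6, 8.2, -1.4]
finger_gap: 17.5
finger_force: 12.0
```

Call:
step_arm:
  series: [9, -5, 0, 0, 0.9, 10, -4, 0, 0, 0.9, 10, -3, 0, 0, 0.9, 10, -1, 0, 0, 0.9, 10, 1, 0, 0, 0.9, 10, 2, 0, 0, 0.9, 0, 0, 0, 0, 0.9]

```text
clock: 5.9
eef_pos: [534.1, -0.2, 199.8]
eef_rot: [-3.14, 0.001, -3.111]
wrist_force: [3.0, -5.7, 0.2]
finger_gap: 17.3
finger_force: 12.0
```

Call:
step_arm:
  series: [9, 3, 0, 0, 0.9, 9, 5, 0, 0, 0.9, 8, 8, 0, 0, 0.9, 0, 0, 0, 0, 0.9, 0, 0, 0, 0, 0.9]

```text
clock: 6.52
eef_pos: [560.4, 16.2, 199.9]
eef_rot: [-3.141, 0.002, -3.111]
wrist_force: [7.7, -5.6, -1.3]
finger_gap: 17.3
finger_force: 12.0
```

```bash
python3 - <<'E'
from h import *
s=manip.read_state(); print(s['clock'],s['eef_pos'].round(1),s['wrist_force'].round(1))
p,d=manip.camera("wrist"); C=cloud("wrist",d); h=cv2.cvtColor(p,cv2.COLOR_BGR2HSV)
for c in HS:
    k=(cv2.inRange(h,*map(np.array,HS[c]))>0)&(C[...,2]>100)&(C[...,2]<170)&(np.hypot(C[...,0]-514,C[...,1]-58)<95)
    if k.sum()>30:
        v,u=np.nonzero(k); print(c,k.sum(),onz("wrist",[((u.min()+u.max())/2,(v.min()+v.max())/2)],133).round(1),C[k].max(0).round(1))
cv2.imwrite("pics/w2.png",p)
E
```

```text
6.525 [560.4  16.2 199.9] [ 7.7 -5.6 -1.3]
red 2655 [[512.7  12.3 133. ]] [533.1  33.5 155.2]
yellow 2523 [[522.  104.7 133. ]] [542.1 123.6 154.1]
blue 3018 [[469.3  61.7 133. ]] [490.9  81.  154.4]
```

View pics/w2.png

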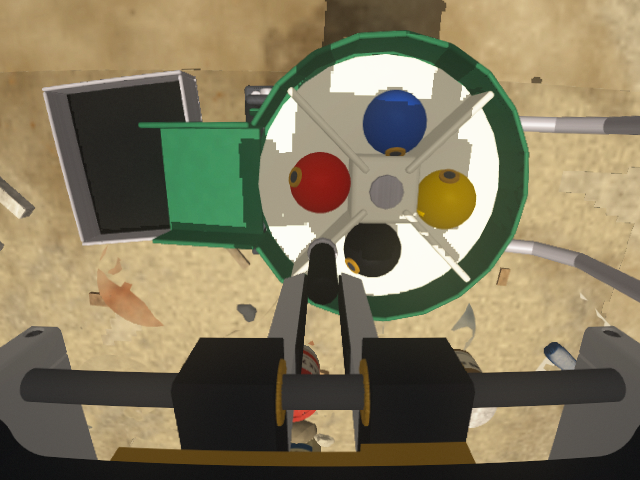

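Red (320,182) now faces the spout, which spans rows 125–245 at the left. The hub is at (387,192) and wall ends at (290,90), (491,95) and (467,279). I'll check the residual drum angle numerically.

```bash
python3 - <<'E'
from h import *
H=onz("wrist",[(386.5,192)],147)[0]; print(H)
for uv in [(290.5,90),(491,95.5),(467.5,279)]:
    W=onz("wrist",[uv],146)[0]; d=W-H; print(W.round(1),np.hypot(*d[:2]).round(1),np.degrees(np.arctan2(d[1],d[0])).round(1))
p,d=manip.camera("wrist"); C=cloud("wrist",d); h=cv2.cvtColor(p,cv2.COLOR_BGR2HSV)
m=(h[...,0]>60)&(h[...,0]<92)&(h[...,1]>90)&(C[...,1]<-50)&(C[...,1]>-125)
for y in range(-115,-50,10):
    q=C[m&(abs(C[...,1]-y)<5)]
    if len(q): print(y,len(q),np.percentile(q[:,0],[1,99]).round(1),q[:,0].mean().round(1),np.percentile(q[:,2],[5,50,95]).round(0))
m=(h[...,0]>60)&(h[...,0]<92)&(h[...,1]>90)&(abs(C[...,2]-141)<4)&(C[...,1]>-25)
q=C[m]; A=np.c_[2*q[:,:2],np.ones(len(q))]; s=np.linalg.lstsq(A,(q[:,:2]**2).sum(1),rcond=None)[0]; print('rim c',s[:2].round(1),np.sqrt(s[2]+s[:2]@s[:2]).round(1))
E
```

```text
[516.24299129  57.76771215 147.        ]
[452.7  -8.5 146. ] 91.8 -133.8
[450.8 121.3 146. ] 91.2 135.8
[579.3 124.3 146. ] 91.7 46.5
-115 693 [474.  561.5] 516.6 [101. 102. 132.]
-105 1394 [474.6 561.5] 520.1 [102. 104. 133.]
-95 1453 [474.5 561.4] 519.4 [103. 105. 135.]
-85 1448 [474.4 561.3] 519.9 [105. 106. 136.]
-75 1480 [474.2 561. ] 519.5 [106. 108. 137.]
-65 1515 [474.2 561.1] 519.7 [108. 109. 139.]
-55 1548 [473.4 561.1] 519.1 [109. 110. 140.]
rim c [516.4  57.7] 99.7
```

The drum is within about 1° of the spout. Release, rise, and go over the handle.

Call:
step_arm:
  series: [0, 0, 0, 0, 0, 0, 0, 0, 0, 0, 0, 0, 0, 0, 0, 0, 0, 0, 0, 0, 0, 0, 40, 0, 0, 0, 0, 45, 0, 0, 0, 0, 40, 0, 0, -8, 37, 0, 0, 0, -9, 40, 0, 0, 0, -9, 40, 0, 0, 0, -10, 40, 0, 0, 0, -10, 40, 0, 0, 0, 0, 0, 0, 0, 0, 0, 0, 0, 0, 0]

```text
clock: 8.38
eef_pos: [513.3, 212.8, 324.7]
eef_rot: [-3.141, -0.0, -3.111]
wrist_force: [0.5, 0.4, 0.1]
finger_gap: 94.0
finger_force: 0.0
```

```bash
python3 - <<'E'
from h import *
s=manip.read_state(); print(s['clock'],s['eef_pos'].round(1),s['finger_gap'])
p,d=manip.camera("wrist"); C=cloud("wrist",d); h=cv2.cvtColor(p,cv2.COLOR_BGR2HSV)
m=(p.max(2)<75)&(abs(C[...,2]-232)<12)&(np.hypot(C[...,0]-513,C[...,1]-213)<60); q=C[m]
v,u=np.nonzero(m); print(len(q),q.mean(0).round(1),q.min(0).round(1),q.max(0).round(1)); bp=cv2.boxPoints(cv2.minAreaRect(np.c_[u,v].astype(np.float32))); print(bp.round(), onz("wrist",bp,232).round(1))
for c in ['red']:
    k=(cv2.inRange(h,*map(np.array,HS[c]))>0)&(C[...,2]>100)&(np.hypot(C[...,0]-514,C[...,1]-58)<95)
    v,u=np.nonzero(k); print(k.sum(), k.sum() and onz("wrist",[((u.min()+u.max())/2,(v.min()+v.max())/2)],133).round(1))
cv2.imwrite("pics/w3.png",p)
E
```

```text
8.375 [513.3 212.8 324.7] 94.03157638985626
2088 [511.9 212.3 237.4] [471.8 203.4 228.5] [555.9 221.7 241.8]
[[312. 285.]
 [314. 186.]
 [336. 186.]
 [333. 285.]] [[557.9 203.4 232. ]
 [472.  203.5 232. ]
 [471.9 220.6 232. ]
 [557.8 222.1 232. ]]
1062 [[5.901e+02 5.000e-01 1.330e+02]]
```

View pics/w3.png

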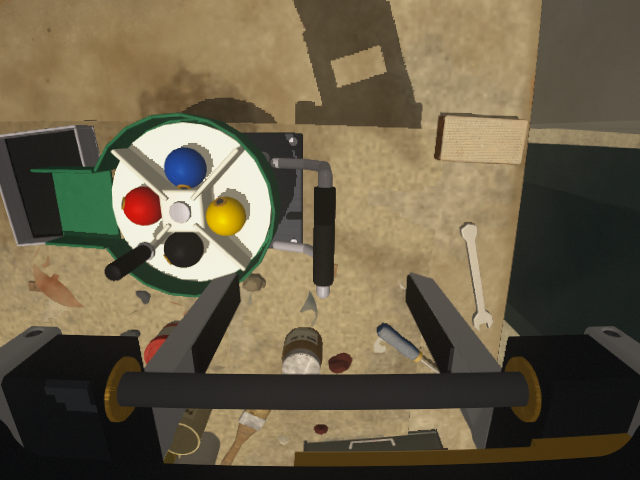

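Red (142,206) still faces the spout, and the bar at (324,236) is centred under the tool. Descend and grip it.

Call:
step_arm:
  series: [0, 0, -40, 0, 0, 0, 0, -30, 0, 0, 0, 0, -19, 0, 0, 0, 0, 0, 0, 0.95, 0, 0, 0, 0, 0.95, 0, 0, 0, 0, 0.95, 0, 0, 0, 0, 0.95, 0, 0, 0, 0, 0.95, 0, 0, 0, 0, 0.95, 0, 0, 0, 0, 0.95, 0, 0, 0, 0, 0.95, 0, 0, 0, 0, 0.95]
  squeeze: 25

```text
clock: 9.93
eef_pos: [513.2, 213.2, 235.7]
eef_rot: [-3.142, -0.0, -3.111]
wrist_force: [0.1, -0.4, -0.6]
finger_gap: 7.2
finger_force: 0.0
```

```bash
python3 - <<'E'
import numpy as np
t=np.linspace(0,.38,20);r=np.hypot(245,152);a=np.arctan2(152,245)+t
P=r*np.c_[np.cos(a),np.sin(a)];print(np.diff(P,axis=0).round(1).tolist(),P[-1]-P[0])
E
```

```text
[[-3.1, 4.9], [-3.2, 4.8], [-3.3, 4.7], [-3.4, 4.7], [-3.5, 4.6], [-3.6, 4.5], [-3.6, 4.5], [-3.7, 4.4], [-3.8, 4.3], [-3.9, 4.2], [-4.0, 4.2], [-4.1, 4.1], [-4.2, 4.0], [-4.2, 3.9], [-4.3, 3.8], [-4.4, 3.7], [-4.5, 3.7], [-4.5, 3.6], [-4.6, 3.5]] [-73.85707563  80.03253961]
```

The gap of 7.2 mm is less than the 18 mm bar, so the bar isn't between the pads. I'll look.

```bash
python3 - <<'E'
from h import *
s=manip.read_state(); print(s['clock'],s['eef_pos'].round(1),s['finger_gap'],s['finger_force'])
p,d=manip.camera("wrist"); q,e=manip.camera("side"); r,_=manip.camera("scene")
a=cv2.resize(p,(480,360)); b=cv2.resize(q[190:300,310:430],None,fx=320/120,fy=320/120,interpolation=2); c=cv2.resize(r[140:270,255:385],(235,235),interpolation=2)
o=np.zeros((600,800,3),np.uint8); o[:360,:480]=a; o[:b.shape[0],480:800]=b; o[362:597,480:715]=c
cv2.imwrite("pics/m4.png",o)
s=manip.read_state(); print(s['clock'],s['finger_gap'],s['finger_force'])
E
```

```text
9.925 [513.2 213.2 235.7] 7.192363125393179 0.0
10.075 4.853877719259777 0.0
```

View pics/m4.png

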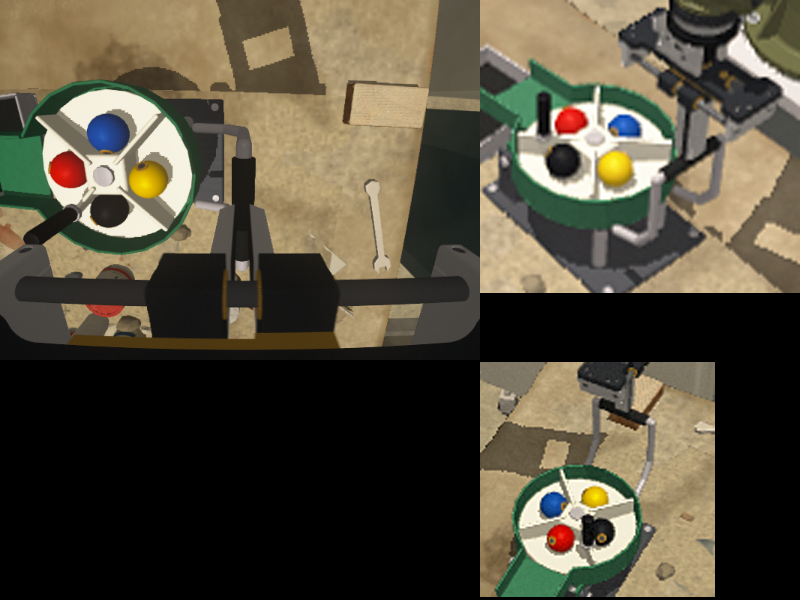

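The gap reads as genuinely small although the fingers look placed around the bar. I'll measure the fingertip and bar heights from depth.

```bash
python3 - <<'E'
from h import *
s=manip.read_state(); print(s['clock'],s['eef_pos'].round(1),s['finger_gap'],s['joints'].round(3))
p,d=manip.camera("wrist"); C=cloud("wrist",d)
for v in (215,235,255,270,280,290,310,330): print(v,[(u,C[v,u].round(0).astype(int).tolist(),p[v,u].tolist()) for u in (304,314,324,334,344)])
C2=cloud("side",manip.camera("side")[1]); m=(np.abs(C2-[513,213,240])<[35,40,60]).all(2); q=C2[m]
for z in range(190,300,10):
    k=q[abs(q[:,2]-z)<5]; 
    if len(k): print(z,len(k),k.min(0).round(0),k.max(0).round(0))
E
```

```text
10.075 [513.2 213.2 235.8] 4.853877719259777 [ 0.328  0.289  1.456 -0.     1.397 -1.273]
215 [(304, [528, 190, 4], [101, 142, 165]), (314, [474, 207, 237], [20, 26, 27]), (324, [474, 212, 239], [21, 29, 31]), (334, [474, 217, 238], [19, 26, 29]), (344, [525, 239, 8], [111, 154, 176])]
235 [(304, [553, 190, 5], [101, 138, 160]), (314, [486, 207, 236], [20, 25, 28]), (324, [485, 212, 240], [19, 26, 27]), (334, [485, 218, 237], [21, 25, 29]), (344, [550, 240, 8], [120, 167, 191])]
255 [(304, [580, 191, 4], [103, 142, 164]), (314, [497, 207, 236], [20, 23, 27]), (324, [496, 213, 240], [19, 24, 26]), (334, [497, 218, 236], [20, 27, 30]), (344, [578, 241, 4], [93, 133, 156])]
270 [(304, [600, 191, 5], [111, 152, 174]), (314, [506, 207, 237], [21, 25, 28]), (324, [505, 213, 239], [20, 26, 28]), (334, [506, 219, 237], [21, 24, 27]), (344, [598, 242, 4], [102, 145, 165])]
280 [(304, [507, 202, 249], [78, 84, 89]), (314, [507, 208, 250], [75, 81, 86]), (324, [511, 213, 239], [18, 24, 26]), (334, [506, 218, 250], [79, 84, 89]), (344, [506, 224, 250], [77, 82, 88])]
290 [(304, [507, 203, 262], [
[... 182 characters left out ...]
 204, 285], [75, 82, 86]), (314, [508, 209, 280], [30, 33, 36]), (324, [530, 214, 239], [29, 33, 36]), (334, [506, 217, 283], [76, 82, 87]), (344, [506, 222, 284], [75, 81, 86])]
330 [(304, [506, 205, 300], [76, 82, 87]), (314, [508, 209, 297], [17, 19, 22]), (324, [544, 214, 238], [27, 31, 33]), (334, [506, 217, 300], [78, 83, 88]), (344, [506, 221, 300], [77, 83, 87])]
220 2 [479. 220. 221.] [528. 220. 223.]
230 38 [478. 208. 225.] [548. 227. 235.]
240 54 [478. 209. 235.] [548. 227. 243.]
250 24 [511. 199. 245.] [525. 229. 255.]
260 31 [504. 201. 255.] [525. 232. 264.]
270 27 [503. 201. 265.] [525. 231. 274.]
280 26 [506. 200. 276.] [524. 232. 285.]
290 32 [501. 202. 286.] [525. 232. 294.]
```

Both cameras put the fingertips at z≈244, just above the bar. The tips are therefore about 33 mm higher than the stated geometry gives from the TCP reading, while x and y agree. The peg was held only near its top. I'll trust the measurement: open, go down 33 mm more, and grip again.

Call:
step_arm:
  series: [0, 0, 0, 0, 0.3, 0, 0, 0, 0, 0.3, 0, 0, 0, 0, 0.3, 0, 0, 0, 0, 0.3, 0, 0, 0, 0, 0.3, 0, 0, 0, 0, 0.3, 0, 0, -5, 0, 0.3, 0, 0, -7, 0, 0.3, 0, 0, -7, 0, 0.3, 0, 0, 0, 0, 0.3]
  squeeze: 25

```text
clock: 11.42
eef_pos: [512.9, 213.2, 216.0]
eef_rot: [-3.141, -0.001, -3.111]
wrist_force: [0.4, -0.4, -0.4]
finger_gap: 66.1
finger_force: 0.0
```

Call:
step_arm:
  series: [0, 0, -7, 0, 0.3, 0, 0, -6, 0, 0.3, 0, 0, 0, 0, 0.95, 0, 0, 0, 0, 0.95, 0, 0, 0, 0, 0.95, 0, 0, 0, 0, 0.95, 0, 0, 0, 0, 0.95, 0, 0, 0, 0, 0.95, 0, 0, 0, 0, 0.95, 0, 0, 0, 0, 0.95]

```text
clock: 12.68
eef_pos: [513.2, 213.7, 203.8]
eef_rot: [3.141, 0.0, -3.111]
wrist_force: [-0.2, 5.1, -0.6]
finger_gap: 17.2
finger_force: 25.0
```

```bash
python3 - <<'E'
from h import *
p,d=manip.camera("wrist"); C=cloud("wrist",d)
k=(C[...,2]>200)&(abs(C[...,0]-508)<12)&(abs(C[...,1]-213)<30)&(p.min(2)>60); print('lowest seen finger z',C[k][:,2].min() if k.any() else None)
s=manip.read_state(); print(s['clock'],s['finger_gap'],s['finger_force'])
E
```

```text
lowest seen finger z 207.73946975974246
12.725 17.121206566654756 24.993872344493866
```

Gripped, with the gap at 17.2 mm and 25 N. Now I tip along the arc, starting with half.

Call:
step_arm:
  series: [0, -3, 5, 0, 0.95, 0, -3, 5, 0, 0.95, 0, -3, 4, 0, 0.95, 0, -4, 5, 0, 0.95, 0, -3, 5, 0, 0.95, 0, -4, 4, 0, 0.95, 0, -4, 5, 0, 0.95, 0, -3, 4, 0, 0.95, 0, -4, 4, 0, 0.95]

```text
clock: 13.85
eef_pos: [513.5, 183.3, 245.7]
eef_rot: [3.139, 0.002, -3.111]
wrist_force: [3.5, 10.9, 3.8]
finger_gap: 17.1
finger_force: 25.0
```

Call:
step_arm:
  series: [0, -3, 5, 0, 0.95, 0, -4, 5, 0, 0.95, 0, -4, 4, 0, 0.95, 0, -4, 4, 0, 0.95, 0, -4, 4, 0, 0.95, 0, -4, 4, 0, 0.95, 0, -4, 4, 0, 0.95, 0, -5, 4, 0, 0.95, 0, -4, 3, 0, 0.95, 0, 0, 0, 0, 0.95, 0, 0, 0, 0, 0.95]

```text
clock: 15.22
eef_pos: [513.9, 146.2, 282.0]
eef_rot: [3.141, 0.002, -3.112]
wrist_force: [7.7, 2.6, -2.1]
finger_gap: 17.2
finger_force: 25.1
```

```bash
python3 - <<'E'
from h import *
s=manip.read_state(); print(s['clock'],s['eef_pos'].round(1),s['wrist_force'].round(1))
o=np.zeros((400,800,3),np.uint8)
for i,(n,(x0,y0)) in enumerate({'scene':(220,150),'side':(280,190)}.items()):
    p,d=manip.camera(n); o[:,i*400:i*400+400]=cv2.resize(p[y0:y0+160,x0-0:x0+160],(400,400),interpolation=2)
    h=cv2.cvtColor(p,cv2.COLOR_BGR2HSV); C=cloud(n,d); k=(cv2.inRange(h,*map(np.array,HS['red']))>0)&(np.hypot(C[...,0]-516,C[...,1]+30)<190)&(C[...,0]<600)
    if k.sum(): print(n,k.sum(),np.median(C[k],0).round(1))
cv2.imwrite("pics/m5.png",o)
E
```

```text
15.225 [513.9 146.2 282. ] [ 7.7  2.6 -2.1]
scene 33 [ 518.4 -214.1   48.2]
side 69 [ 518.  -208.1   44.5]
```

View pics/m5.png

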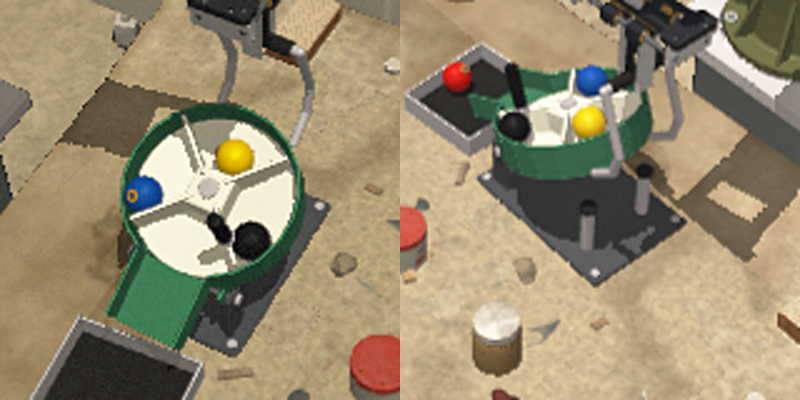

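Red is in the tray at about (518,-210,46), and blue, yellow and black are still inside the pan. I'll lower slowly along the reverse arc.

Call:
step_arm:
  series: [0, 4, -3, 0, 0.95, 0, 5, -4, 0, 0.95, 0, 4, -4, 0, 0.95, 0, 4, -4, 0, 0.95, 0, 4, -4, 0, 0.95, 0, 4, -4, 0, 0.95, 0, 4, -4, 0, 0.95, 0, 4, -5, 0, 0.95, 0, 3, -4, 0, 0.95, 0, 4, -4, 0, 0.95, 0, 4, -5, 0, 0.95, 0, 3, -4, 0, 0.95, 0, 4, -5, 0, 0.95, 0, 0, 0, 0, 0.95]

```text
clock: 17.08
eef_pos: [513.3, 197.8, 227.8]
eef_rot: [3.141, 0.001, -3.111]
wrist_force: [2.6, 6.1, 0.8]
finger_gap: 17.1
finger_force: 25.0
```

Remaining: (+15.7, -24).

Call:
step_arm:
  series: [0, 4, -5, 0, 0.95, 0, 3, -5, 0, 0.95, 0, 3, -5, 0, 0.95, 0, 3, -5, 0, 0.95, 0, 2, -3, 0, 0.95, 0, 0, -1, 0, 0.95, 0, 0, 0, 0, 0.95, 0, 0, 0, 0, 0.95]

```text
clock: 18.08
eef_pos: [513.2, 213.6, 204.1]
eef_rot: [3.139, 0.001, -3.111]
wrist_force: [-0.4, 12.9, 2.9]
finger_gap: 17.4
finger_force: 25.0
```

Call:
step_arm:
  series: [0, 0, 0, 0, 0.4, 0, 0, 0, 0, 0.4, 0, 0, 0, 0, 0.4, 0, 0, 0, 0, 0.4, 0, 0, 0, 0, 0.4, 0, 0, 10, 0, 0.4, 0, 0, 40, 0, 0.4, 0, 0, 50, 0, 0.4, 0, 0, 50, 0, 0.4, 0, 30, 0, 0, 0.4, 0, 0, 0, 0, 0.4, 0, 0, 0, 0, 0.4]

```text
clock: 19.58
eef_pos: [513.1, 241.8, 353.6]
eef_rot: [-3.141, -0.001, -3.111]
wrist_force: [0.2, -0.3, 0.5]
finger_gap: 56.7
finger_force: 0.0
```

```bash
python3 - <<'E'
from h import *
o=np.zeros((400,800,3),np.uint8)
for i,(n,(x0,y0)) in enumerate({'scene':(220,170),'side':(270,180)}.items()):
    p,d=manip.camera(n); o[:,i*400:i*400+400]=cv2.resize(p[y0:y0+160,x0:x0+160],(400,400),interpolation=2)
    h=cv2.cvtColor(p,cv2.COLOR_BGR2HSV); C=cloud(n,d)
    for c in HS:
        k=(cv2.inRange(h,*map(np.array,HS[c]))>0)&(np.hypot(C[...,0]-516,C[...,1]+30)<210)&(C[...,0]<600)
        if k.sum(): print(n,c,k.sum(),np.median(C[k],0).round(1))
    m=(p.max(2)<75)&(np.abs(C-[513,213,232])<[45,20,20]).all(2); print('bar',m.sum(),C[m].mean(0).round(1))
cv2.imwrite("pics/m6.png",o)
E
```

```text
scene red 143 [ 516.3 -228.    50.7]
scene yellow 132 [522.6  97.2 146.9]
scene blue 111 [450.   18.5 148.9]
bar 166 [512.5 207.8 235.5]
side red 89 [ 517.4 -212.6   46.7]
side yellow 136 [527.9 114.2 143.6]
side blue 114 [453.2  33.2 146.7]
bar 123 [512.8 218.3 235.9]
```

View pics/m6.png

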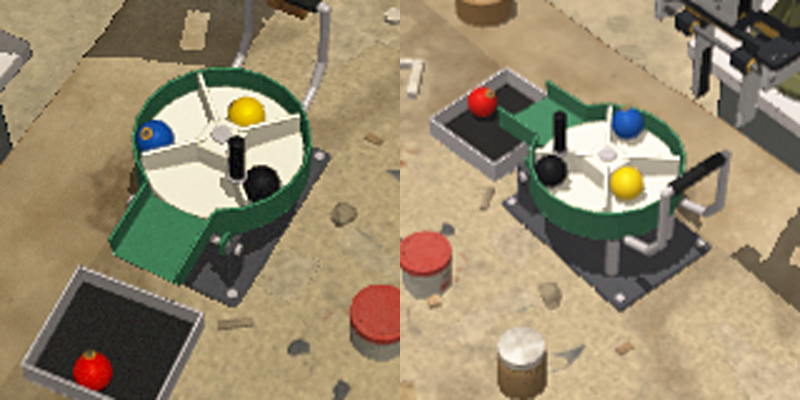

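The carousel is level, with the bar back at its original position, and the other three knobs are in the drum. I'll let red settle, check that it's still, and hand in.

Call:
step_arm:
  series: [0, 0, 0, 0, 0.4, 0, 0, 0, 0, 0.4, 0, 0, 0, 0, 0.4, 0, 0, 0, 0, 0.4, 0, 0, 0, 0, 0.4, 0, 0, 0, 0, 0.4, 0, 0, 0, 0, 0.4, 0, 0, 0, 0, 0.4, 0, 0, 0, 0, 0.4, 0, 0, 0, 0, 0.4, 0, 0, 0, 0, 0.4, 0, 0, 0, 0, 0.4, 0, 0, 0, 0, 0.4, 0, 0, 0, 0, 0.4, 0, 0, 0, 0, 0.4, 0, 0, 0, 0, 0.4]

```text
clock: 21.68
eef_pos: [513.2, 242.2, 353.7]
eef_rot: [-3.142, -0.0, -3.111]
wrist_force: [0.8, 0.2, 0.2]
finger_gap: 56.5
finger_force: 0.0
```

```bash
python3 - <<'E'
from h import *
def red():
    p,d=manip.camera("scene"); C=cloud("scene",d); h=cv2.cvtColor(p,cv2.COLOR_BGR2HSV)
    return {c:np.median(C[(cv2.inRange(h,*map(np.array,HS[c]))>0)&(np.hypot(C[...,0]-516,C[...,1]+30)<210)&(C[...,0]<600)],0).round(1) for c in HS}
a=red(); [manip.camera("side") for _ in range(6)]; b=red(); print(a,b)
if np.linalg.norm(a['red']-b['red'])<8: print(manip.sign_off())
E
```

```text
{'red': array([ 516.2, -227.3,   51.2]), 'yellow': array([522.6,  96.5, 147.1]), 'blue': array([450.9,  17.5, 149.2])} {'red': array([ 516.5, -227.6,   50.8]), 'yellow': array([523.2,  96.4, 146.6]), 'blue': array([449.9,  17.7, 148.6])}
the job is handed in; nothing more can be done
None
```

The job is handed in at about 22 s on the clock (verdict not shown): the red knob lies still in the tray, the carousel is lowered back to level and released, and the other three knobs are still in the drum.

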